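# Try the die case's cover, free its catch if caught, and hold it open

## Robot

A 6-joint arm with a two-finger parallel gripper is mounted at the origin on a cart in front of the work surface, level with it; the furniture and walls round the work are solid. World frame = base frame: x ahead of the robot, y to its left, z up, the work surface at z = 0. Lengths are in m, angles in rad, forces in N, time in s.
With the tool pointing down it reaches from about 0.25 to 0.725 m from the base axis. Payload 4 kg.
Tool frame: the origin (TCP) lies on the centre line of the jaws, within the pads' length; the fingertips stand ahead of it and the grasp point (between the pads) lies 11 mm behind it (bot.tip_extent is the z of the fingertips in the tool frame, in m); z points along the fingers, y is the direction in which the jaws open and shut (so a half turn about z gives the same grasp; the last joint's range is limited). The gripper opens to 85 mm and grips with 20 to 120 N. Pads are 22 mm wide; open, the fingers measure 114 mm over their backs; the gripper's body (76 mm by 85 mm) begins 54 mm behind the grasp point. The pads swing forward as they close: fully open they stand 13 mm farther back than shut.
Start: joints at [0, 0.241, 0.005, 1.335, 0, 1.571], TCP at [0.5, -0, 0.239] pointing down, gripper open.
Joint ranges: [-2.72, 2.72], [-1.05, 1.87], [-1.09, 1.28], [-1.99, 2.15], [-1.42, 1.44], [-3.14, 3.14]. Speed limits (rad/s): [2.79, 2.79, 3.14, 3.14, 3.14, 3.14].

## Interface

Orientations are given as a unit quaternion [x, y, z, w].
In Python, from workcell import bot gives the robot as it stands.
- The arm moves only by the shell command python3 -m jog 'ROWS'. ROWS is JSON, a list that holds one entry, the list of rows, each a list of 7 numbers: the shift along the world's x, y, z in m, then the turn, a rotation vector about the world's x, y, z in degrees, then the closure in counts, from 0 (fully open) to 255 (shut). In form: [[[tx, ty, tz, ax, ay, az, fingers], ...]]. A call has 1 to 10 rows; each row is the pose to reach, as a shift and turn from the pose commanded when the call began; what a row does not reach only later rows make up. A row lasts 1/12 s, in which the tool goes at most 41.7 mm and 7.16 degrees, less where a joint would pass 70% of its speed; a pose out of reach is approached as far as the arm can. A call with a gripper value outside its range is refused whole. The fingers move at their own pace and stop on an object; the grip force is fixed at half the most. Time passes only in rows, so rows that repeat a pose let the fingers close. It gives the time, the measured TCP pose, the force and the opening at its end, in the units of the state.
- bot.get_obs(): the state, without advancing time (a new reading comes with each control period).
- bot.camera(name): name is "scene" or "side" or "wrist"; returns the picture (400x640x3 uint8, blue, green, red); there is no depth.
- bot.camera_model(name): a dict with "K" (3x3 intrinsics, pixels), "T" (4x4, takes a point from camera to world coordinates). Camera axes: x right, y down, z forward; pixel columns grow to the right and rows downward; lengths in m; the calibration is good to about 2 mm. A picture is of the moment at which its call begins: read the wrist's pose just before it. camera_model takes no time and is no camera call; for the wrist camera it gives the pose at the moment of the call.
- bot.job_done(): hands the job in, once; it reports no verdict.
The state is a dict: "clock": time; "joint_pos": joint angles; "joint_vel": joint speeds; "tau": joint torques, N m; "eef_pos": TCP position; "tool_rot": TCP orientation; "ft_force": force on the tool from outside, world axes, zero at the start; "ft_torque": the same for the moment, N m; "grip_width": finger opening in m.
Only numpy, scipy, OpenCV 4.12 (cv2) and the standard library are available. Lean on these libraries where they do the work, as an engineer would, in place of code of your own. Each camera call takes 0.05 s, during which the arm holds its last target. There are 200 camera calls.

## Task

I want to look at the crimp dies in the steel die case: its sliding cover is pulled shut by a spring, and a quarter-turn catch under its round knob may or may not be caught (the knob does not show which). Tug the cover by the knob first, with the knob as it is, towards the slotted end of the case; if the catch holds it, give the knob a quarter turn to free it; if it is free already, just carry on (a turn would catch it). Slide the cover fully open and finish while still holding it open by the knob, leaving the things around the case where they are.

Things in the scene. Friction and masses are not known exactly. Their poses are not given: they have to be found in the camera images.
- die_case: Grey steel case fixed to the bench, 140 x 260 mm (its x, y), 65 mm high to the top of the dark rails along both long sides. Origin: centre of the underside; z up; y along the case. Its +y half is a fixed deck with a 14 mm slot along the middle; its -y half is the opening with two dies in it, hidden by the sliding cover when shut. It never moves in a run, but stands elsewhere and turned each time.
- cover (a joint): Slide of the bare steel cover plate (120 x 120 mm, 4 mm thick, top face 61 mm above the bench) along the case's +y, in m: 0 shut, 0.080 fully open against the rubber stops. A spring pulls it shut with 1.7 N at 0, rising to 4 N at 0.080, so it goes back whenever it is let go. With the catch caught it gives about 8 mm and then stops dead; with the catch free it slides all the way.
- knob (a joint): Turn of the round knob, rad, counter-clockwise seen from above, 0 as found (within 0.05); turns either way to 2.0, stiffness only light friction (0.04 Nm), stays where it is left. The catch bar turns with it and a quarter turn (1.57, at least 1.2) either way with the cover pushed back shut changes caught to free, or free to caught. Whether it is caught as found differs from start to start and cannot be seen or read from this value.
- knob_grip (a point): Point on the knob's axis at the height to grip it, 92 mm above the bench; it moves with the cover (axes parallel to the case's). The knob is a black fluted cylinder 36 mm in diameter from 72 to 108 mm above the bench, on a thinner collar on the cover. With the cover shut it is at (0, -0.020) in the case's x, y.
- elbow_1: Bystander: bright metal elbow fitting, 28 x 57 x 45 mm, loose beside the case; origin at the centre of its underside.
- nut_1: Bystander: brass-coloured hexagon nut, 35 x 30 x 16 mm, loose beside the case; origin at the centre of its underside.
- adapter_1: Bystander: brass-coloured pipe adapter with a hexagon collar, 31 x 27 mm, standing 46 mm high, loose behind the case; origin at the centre of its underside.
- screwdriver_y: Bystander: screwdriver with an orange handle, 29 x 181 x 28 mm, lying loose behind the case; origin at the centre of the underside.

How it is judged:
By the outcome, as a careful person would: the job done as asked, in the order asked, and still so for the second after the job is handed in, while the arm keeps its last pose, push and grip.
It also fails if it takes over 32 s, if anything falls off the work surface, if the arm or the gripper's body presses on something with over 40 N, if the wrist force passes 120 N, or if a joint passes its speed limit or range.

## Working session

There is one attempt and no reset: what is moved stays moved. The work goes in short steps, Python scripts to look and compute and a shell command to move; the robot and the scene stay as the last step left them, time stands still between calls to the robot, and variables do not carry over. Pictures are saved under pics/ and viewed, about 8 in all and at most 12, crops included, and the job is handed in when it is done.

```bash
mkdir -p pics
python3 - <<'E'
from workcell import bot
import cv2,numpy as np
o=bot.get_obs();print({k:np.round(v,3) for k,v in o.items()},bot.tip_extent)
a=bot.camera("scene");b=bot.camera("side")
cv2.imwrite("pics/scene.png",a);cv2.imwrite("pics/side.png",b)
for n in("scene","side","wrist"):
  m=bot.camera_model(n);print(n,np.round(m["K"],1).tolist(),np.round(m["T"],3).tolist())
E
```

```text
{'clock': np.float64(0.0), 'joint_pos': array([-0.   ,  0.241,  0.004,  1.335,  0.   ,  1.571]), 'joint_vel': array([-0.002, -0.002,  0.   , -0.002,  0.001,  0.   ]), 'tau': array([ 1.0000e-03, -3.7232e+01,  2.5241e+01,  1.7000e-02,  0.0000e+00,
        0.0000e+00]), 'eef_pos': array([ 0.499, -0.   ,  0.238]), 'tool_rot': array([ 0.707,  0.707, -0.001, -0.001]), 'ft_force': array([-0.294, -0.818,  0.255]), 'ft_torque': array([ 0.018, -0.011,  0.022]), 'grip_width': np.float64(0.085)} 0.008
scene [[394.2, 0.0, 320.2], [0.0, 394.2, 198.2], [0.0, 0.0, 1.0]] [[0.614, -0.604, 0.508, 0.134], [-0.789, -0.486, 0.376, -0.346], [0.019, -0.632, -0.775, 0.756], [0.0, 0.0, 0.0, 1.0]]
side [[472.0, 0.0, 322.8], [0.0, 472.0, 201.6], [0.0, 0.0, 1.0]] [[0.995, -0.062, 0.083, 0.495], [-0.103, -0.455, 0.884, -0.76], [-0.017, -0.888, -0.459, 0.489], [0.0, 0.0, 0.0, 1.0]]
wrist [[346.6, 0.0, 320.3], [0.0, 346.6, 204.6], [0.0, 0.0, 1.0]] [[1.0, 0.001, -0.002, 0.5], [0.001, -0.964, -0.265, 0.067], [-0.002, 0.265, -0.964, 0.374], [0.0, 0.0, 0.0, 1.0]]
```

View pics/scene.png

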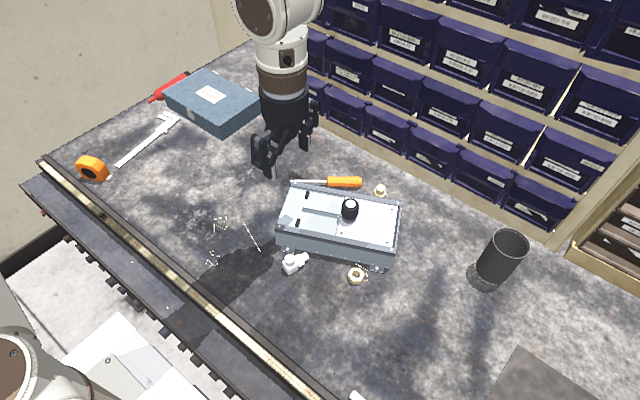

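View pics/side.png

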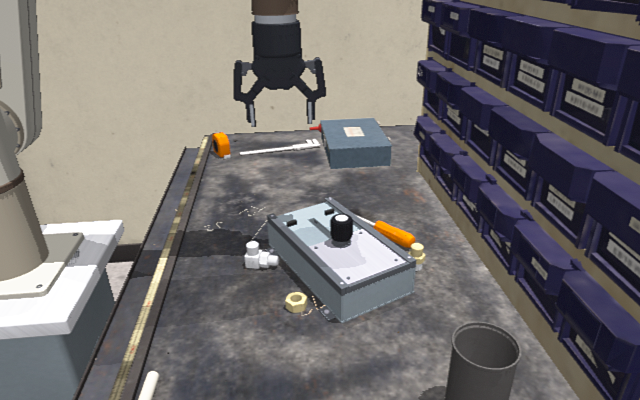

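The scene view shows the case with its knob at about (350,205) and the slotted deck to the left. The side view has the knob at about (341,228) and the slot towards the far left, at (312,228). I'll crop both to get corners.

Run:
```python
import cv2,numpy as np
a=cv2.imread("pics/scene.png")[165:285,265:415];b=cv2.imread("pics/side.png")[190:330,255:425]
a=cv2.resize(a,None,fx=4,fy=4,interpolation=2)[:, :600];b=cv2.resize(b,None,fx=4,fy=4,interpolation=2)
cv2.imwrite("pics/s4.png",a);cv2.imwrite("pics/d4.png",b)
```

```text
(no output)
```

View pics/s4.png

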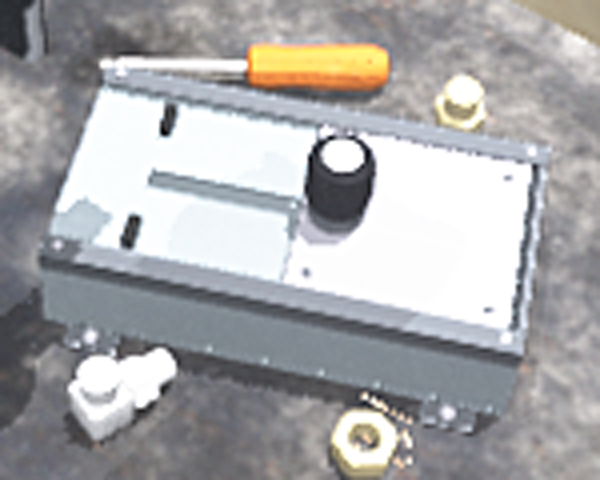

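View pics/d4.png

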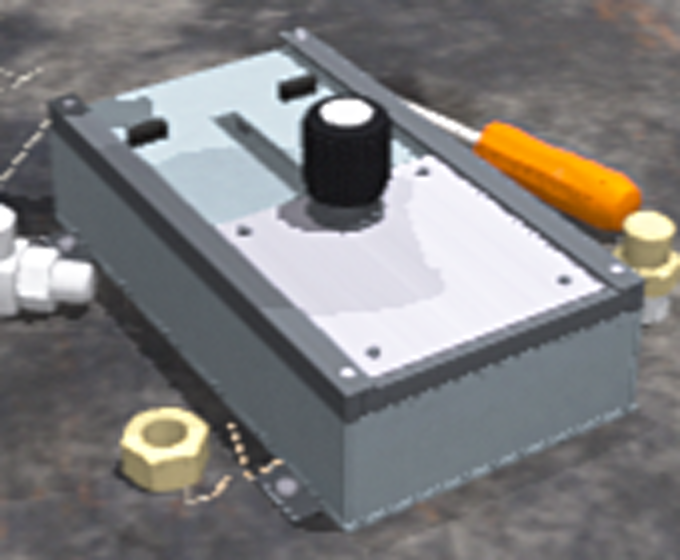

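Both crops show clear rail corners, the knob top at (345,155) in the scene crop and (349,112) in the side crop. I'll cast these onto their planes.

```bash
cat > h.py <<'E'
from workcell import bot
import numpy as np
def ray(n,p,z,m=None):
    m=m or bot.camera_model(n);T=np.array(m["T"]);d=T[:3,:3]@np.linalg.inv(m["K"])@[p[0],p[1],1]
    return T[:3,3]+d*(z-T[2,3])/d[2]
E
python3 - <<'E'
from h import *
S=dict(o=(265,165),c=[(104,70),(40,245),(520,355),(550,150)],k=(345,155),by=dict(elbow=(120,400),nut=(365,450),adap=(460,120),sd0=(250,75),sd1=(388,70),sdtip=(110,66)))
D=dict(o=(255,190),c=[(283,33),(50,100),(345,398),(643,290)],k=(346,112),by=dict(elbow=(30,290),nut=(165,475),adap=(655,310),sd0=(480,150),sd1=(630,220),sdtip=(400,105)))
for n,d in(("scene",S),("side",D)):
    f=lambda p,z:ray(n,np.array(p)/4+d["o"],z)[:2]
    c=np.array([f(p,.065) for p in d["c"]]);y=(c[0]+c[1]-c[2]-c[3])/2;x=(c[3]+c[0]-c[1]-c[2])/2
    print(n,c.round(3).tolist(),"cen",c.mean(0).round(4),"len",np.linalg.norm(y).round(3),np.linalg.norm(x).round(3),"ydir deg",np.degrees(np.arctan2(y[1],y[0])).round(2),np.degrees(np.arctan2(x[1],x[0])).round(2))
    u=y/np.linalg.norm(y);print("knob",f(d["k"],.108).round(4),"expected",(c.mean(0)-.02*u).round(4))
    print({k:f(p,.01).round(3).tolist() for k,p in d["by"].items()})
E
```

```text
scene [[0.581, 0.072], [0.465, 0.018], [0.567, -0.218], [0.693, -0.162]] cen [ 0.5768 -0.0725] len 0.259 0.133 ydir deg 114.4 24.59
knob [ 0.5877 -0.0908] expected [ 0.5851 -0.0907]
{'elbow': [0.443, -0.054], 'nut': [0.501, -0.174], 'adap': [0.723, -0.092], 'sd0': [0.671, 0.031], 'sd1': [0.73, -0.034], 'sdtip': [0.622, 0.105]}
side [[0.579, 0.07], [0.465, 0.017], [0.57, -0.22], [0.694, -0.168]] cen [ 0.5772 -0.0753] len 0.262 0.131 ydir deg 114.9 23.86
knob [ 0.5889 -0.0886] expected [ 0.5856 -0.0935]
{'elbow': [0.452, -0.057], 'nut': [0.505, -0.189], 'adap': [0.721, -0.107], 'sd0': [0.674, 0.037], 'sd1': [0.73, -0.035], 'sdtip': [0.642, 0.088]}
```

Both views agree on size (about 260 x 132 mm, expected 260 x 140). The case centre is about (0.577,-0.074), with +y at 114.5°, and the knob is about (0.587,-0.091). I'll move above it with the jaws across the case, then check with the wrist camera.

```bash
python3 -m jog '[[[0.03,-0.03,0,0,0,7,0],[0.06,-0.06,-0.01,0,0,14,0],[0.087,-0.091,-0.03,0,0,21,0],[0.087,-0.091,-0.05,0,0,24.5,0],[0.087,-0.091,-0.05,0,0,24.5,0],[0.087,-0.091,-0.05,0,0,24.5,0]]]'
python3 - <<'E'
from h import *
import cv2
o=bot.get_obs();m=bot.camera_model("wrist");im=bot.camera("wrist")
print(o["eef_pos"].round(4),o["tool_rot"].round(3),o["joint_pos"].round(2))
cv2.imwrite("pics/w1.png",im);np.savez("w1.npz",K=m["K"],T=m["T"])
E
```

```text
clock: 0.6
eef_pos: [0.5852, -0.0909, 0.1871]
tool_rot: [0.542, 0.84, -0.001, -0.003]
ft_force: [0.0, 0.6, 0.5]
grip_width: 0.0855
[ 0.5852 -0.0909  0.1871] [ 0.542  0.84  -0.001 -0.003] [-0.15  0.45  0.17  1.3   0.    0.99]
```

View pics/w1.png

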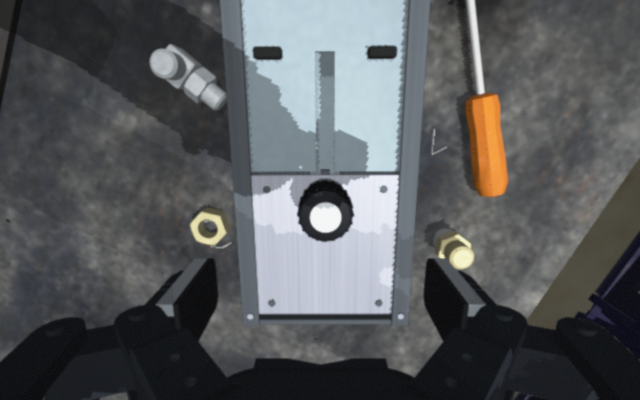

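The wrist view shows the knob top at (325,217), with the case centred and aligned in the picture. The rail edges run from (223,0) to (246,322) and from (427,0) to (406,322).

Run:
```python
from h import *
m=dict(np.load("w1.npz"))
f=lambda p,z:ray("wrist",p,z,m)[:2]
print("knob",f((325.5,217),.108).round(4))
a=(f((223,0),.065)+f((427,0),.065))/2;b=(f((246,322),.065)+f((406,322),.065))/2
print(np.linalg.norm(f((246,322),.065)-f((406,322),.065)),a,b,np.degrees(np.arctan2(*(a-b)[::-1])))
print("slot",f((325,55),.061),f((325,165),.061))
u=(a-b)/np.linalg.norm(a-b);k=f((325.5,217),.108);print(u,"line offset",np.cross(u,k-b), "along from end",u@(k-b))
```

```text
knob [ 0.5879 -0.0895]
0.13590871728185805 [0.5305571  0.03563747] [ 0.63298995 -0.18616541] 114.78840356130338
slot [0.54454542 0.00535807] [ 0.57680848 -0.06514546]
[-0.41926834  0.90786236] line offset 0.00041478744447311783 along from end 0.10664039121491954<stdin>:8: DeprecationWarning: Arrays of 2-dimensional vectors are deprecated. Use arrays of 3-dimensional vectors instead. (deprecated in NumPy 2.0)
```

The knob is at (0.588,-0.090), on the case's centre line, 107 mm from the -y end (expected 110), and the yaw is 114.8°. Next I descend and grip.

```bash
python3 -m jog '[[[0.002,0.001,-0.035,0,0,0.3,0],[0.002,0.001,-0.07,0,0,0.3,0],[0.002,0.001,-0.105,0,0,0.3,0],[0.002,0.001,-0.105,0,0,0.3,60],[0.002,0.001,-0.105,0,0,0.3,255],[0.002,0.001,-0.105,0,0,0.3,255],[0.002,0.001,-0.105,0,0,0.3,255],[0.002,0.001,-0.105,0,0,0.3,255],[0.002,0.001,-0.105,0,0,0.3,255],[0.002,0.001,-0.105,0,0,0.3,255]]]'
```

```text
clock: 1.48
eef_pos: [0.5885, -0.0913, 0.0885]
tool_rot: [0.539, 0.842, -0.001, 0.001]
ft_force: [-7.4, -1.8, 9.9]
grip_width: 0.0343
```

```bash
python3 -m jog '[[[0,0,0,0,0,0,255],[0,0,0,0,0,0,255],[0,0,0,0,0,0,255]]]'
python3 - <<'E'
from h import *
o=bot.get_obs();print(o["ft_force"].round(2),o["ft_torque"].round(2),o["eef_pos"].round(4))
E
```

```text
clock: 1.73
eef_pos: [0.5885, -0.0913, 0.0885]
tool_rot: [0.539, 0.842, -0.001, 0.001]
ft_force: [-7.7, -2.3, 8.3]
grip_width: 0.0344
[-7.71 -2.27  8.28] [-0.58  1.66  0.04] [ 0.5885 -0.0913  0.0885]
```

```bash
python3 -m jog '[[[0,0,0,0,0,0,100],[0,0,0,0,0,0,80],[0,0,0,0,0,0,80],[0,0,0,0,0,0,80],[0,0,0,0,0,0,80],[0,0,0,0,0,0,80]]]'
python3 - <<'E'
from h import *
import cv2
o=bot.get_obs();print(o["ft_force"].round(2),o["ft_torque"].round(2),o["eef_pos"].round(4))
m=bot.camera_model("wrist");cv2.imwrite("pics/w2.png",bot.camera("wrist"))
E
```

```text
clock: 2.23
eef_pos: [0.5893, -0.0899, 0.0845]
tool_rot: [0.539, 0.843, 0.0, 0.0]
ft_force: [-1.1, -0.1, 0.4]
grip_width: 0.0581
[-1.06 -0.08  0.43] [-0.05  0.03 -0.01] [ 0.5893 -0.0899  0.0845]
```

View pics/w2.png

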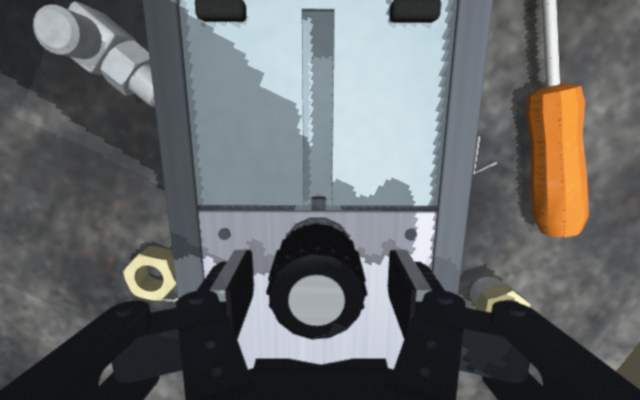

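The wrist view has the knob at (317,300) midway between the pads, which are at columns 252 and 388. That puts it about 1 mm off centre. I'll nudge, lower slightly and regrip.

```bash
python3 -m jog '[[[-0.001,-0.0005,-0.003,0,0,0,80],[-0.001,-0.0005,-0.003,0,0,0,80],[-0.001,-0.0005,-0.003,0,0,0,255],[-0.001,-0.0005,-0.003,0,0,0,255],[-0.001,-0.0005,-0.003,0,0,0,255],[-0.001,-0.0005,-0.003,0,0,0,255],[-0.001,-0.0005,-0.003,0,0,0,255]]]'
python3 - <<'E'
from h import *
o=bot.get_obs();print(o["ft_force"].round(2),o["ft_torque"].round(2),o["eef_pos"].round(4))
E
```

```text
clock: 2.87
eef_pos: [0.5879, -0.0905, 0.0813]
tool_rot: [0.539, 0.842, -0.0, -0.0]
ft_force: [-0.1, -0.5, 0.8]
grip_width: 0.0345
[-0.06 -0.46  0.77] [0.02 0.1  0.04] [ 0.5879 -0.0905  0.0813]
```

The grip is clean. Now the tug: 16 mm along the case's +y, in small steps.

```bash
python3 -m jog '[[[-0.0017,0.0036,0,0,0,0,255],[-0.0034,0.0073,0,0,0,0,255],[-0.005,0.0109,0,0,0,0,255],[-0.0067,0.0145,0,0,0,0,255],[-0.0067,0.0145,0,0,0,0,255],[-0.0067,0.0145,0,0,0,0,255]]]'
python3 - <<'E'
from h import *
o=bot.get_obs();u=np.array([-.419,.908]);c=np.array([.908,.419]);d=o["eef_pos"][:2]-[.5879,-.0905]
print(o["ft_force"].round(2),o["ft_torque"].round(2),o["eef_pos"].round(4),"along",u@d,"across",c@d,"Falong",u@o["ft_force"][:2])
E
```

```text
clock: 3.37
eef_pos: [0.5811, -0.0756, 0.0813]
tool_rot: [0.539, 0.843, -0.0, -0.0]
ft_force: [0.3, -1.3, -0.9]
grip_width: 0.0347
[ 0.3  -1.33 -0.93] [-0.37 -0.09 -0.06] [ 0.5811 -0.0756  0.0813] along 0.016356256867275046 across 6.015028891816248e-05 Falong -1.3328612480287523
```

It moved 16 mm with only about 1.3 N resisting, so the catch is free and no turn is needed. I carry on sliding.

```bash
python3 -m jog '[[[-0.0042,0.0091,0,0,0,0,255],[-0.0084,0.0182,0,0,0,0,255],[-0.0126,0.0272,0,0,0,0,255],[-0.0168,0.0363,0,0,0,0,255],[-0.021,0.0454,0,0,0,0,255],[-0.0243,0.0527,0,0,0,0,255],[-0.0268,0.0581,0,0,0,0,255],[-0.028,0.0608,0,0,0,0,255],[-0.028,0.0608,0,0,0,0,255],[-0.028,0.0608,0,0,0,0,255]]]'
python3 - <<'E'
from h import *
import cv2
o=bot.get_obs();u=np.array([-.419,.908]);c=np.array([.908,.419]);d=o["eef_pos"][:2]-[.5879,-.0905]
print(o["ft_force"].round(2),o["ft_torque"].round(2),o["eef_pos"].round(4),"along",u@d,"across",c@d,"Falong",u@o["ft_force"][:2])
a=bot.camera("scene")[150:300,250:430];b=bot.camera("side")[170:330,235:425]
cv2.imwrite("pics/fin.png",np.vstack([cv2.resize(x,(540,h),interpolation=2) for x,h in((a,300),(b,300))]))
E
```

```text
clock: 4.2
eef_pos: [0.5544, -0.0173, 0.0814]
tool_rot: [0.539, 0.842, -0.002, 0.003]
ft_force: [5.3, -10.0, -5.1]
grip_width: 0.0346
[ 5.33 -9.99 -5.08] [-1.94 -1.01 -0.  ] [ 0.5544 -0.0173  0.0814] along 0.08048142460488666 across 0.000236386050060656 Falong -11.302973484651273
```

View pics/fin.png

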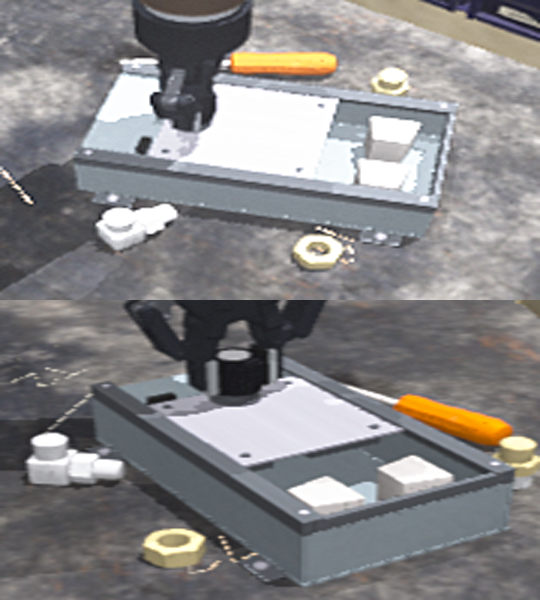

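The picture shows the cover fully open with both dies visible, at about (390,140) in the upper half and (325,492) and (415,475) in the lower. The bystanders look unmoved. The cover is at 80 mm, with 11 N against the stops (4 N of that is the spring). It is steady, so I hand in.

```bash
python3 -m jog '[[[0,0,0,0,0,0,255],[0,0,0,0,0,0,255],[0,0,0,0,0,0,255]]]'; python3 -c "
from workcell import bot
print(bot.job_done())"
```

```text
clock: 4.55
eef_pos: [0.5544, -0.0173, 0.0814]
tool_rot: [0.539, 0.842, -0.001, 0.002]
ft_force: [4.8, -10.9, -3.7]
grip_width: 0.0346
the job is handed in; nothing more can be done
None
```

The cover is fully open and the arm is still holding it there by the knob, with both dies visible. I handed the job in at about 4.6 s.

- **Tug and catch:** I tugged the knob as found, towards the slotted end. The cover moved 16 mm with about 1.3 N resisting, well past the 8 mm a caught catch allows, so the catch was free and I did not turn the knob.
- **Last checks:** The cover has travelled 80.5 mm along the case and sits against the stops with a steady push of about 11 N. The jaws are steady at 34.6 mm on the knob. In the pictures, the elbow, nut, adapter and screwdriver look where they were.
- **First grip redone:** My first grip sat about 5 mm too high and 1 mm off-centre, with about 8–10 N side and lift load. I opened, re-centred and gripped again before tugging.
- **Small measurement differences:** The case width came out at 131–136 mm instead of 140 mm, and the knob's distance from the end at 107 mm instead of 110 mm.

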